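# Reset the pot's peak pointer, then snap the vent cap on and hold it down

### The arm

A 6-joint arm with a two-finger parallel gripper is mounted at the origin on the work surface. World frame = base frame: x ahead of the robot, y to its left, z up, the work surface at z = 0. Lengths are in m, angles in degrees, forces in N, time in s.
With the tool pointing down it reaches from about 0.35 to 0.875 m from the base axis. Payload 4.2 kg.
Tool frame: the origin (TCP) lies at the very end of the fingers, on their centre line; the grasp point (between the pads) lies 19 mm behind it; z points along the fingers, y is the line along which they close (so a half turn about z gives the same grasp; the last joint's range is limited). The gripper opens to 87 mm and grips with 3 to 60 N. Pads are 19 mm wide; open, the fingers measure 117 mm over their backs; the gripper's body (75 mm by 190 mm) begins 51 mm behind the grasp point.
Start: joints at [90.619, 22.042, 0.453, 0, -68.411, -14.817], TCP at [0.153, 0.606, 0.223] pointing down, gripper open.
Joint ranges: [-179.83, 179.83], [-69.29, 118.12], [-61.27, 80.66], [-181.25, 117.63], [-171.15, -9.14], [-177.46, 177.46]. Speed limits (degrees/s): [159.86, 159.86, 180, 180, 180, 180].

### API

Orientations are given as a 3x3 rotation matrix whose columns are the frame's x, y, z axes.
In Python, from station import sense, optics, r gives the robot as it stands. The module is installed in compiled form; this text tells all that it offers.
- The arm moves only by the shell command python3 -m pendant 'ROWS' [OPENING]. ROWS is JSON, a list that holds one entry, the list of rows, each a list of 4 numbers: the shift along the tool's x, y, z normalised to -1 to 1, where 1 is 100 mm, then the turn about the tool's z normalised to -1 to 1, where 1 is 2 rad. A call has 1 to 8 rows; each row is the pose to reach, as a shift and turn from the pose commanded when the call began, along the tool's axes at that moment; what a row does not reach only later rows make up. A row lasts 1/10 s, in which the tool goes at most 50 mm and 8.59 degrees, less where a joint would pass 70% of its speed; a pose out of reach is approached as far as the arm can. A call with a number of a shift or a turn outside -1 to 1 is refused whole. A call with a gripper value outside its range is refused whole. OPENING is the closure, from 0 (fully open) to 1 (shut), set as the call begins (- or left out, the last holds). The fingers move at their own pace and stop on an object; the grip force is fixed at half the most. Time passes only in rows, so rows that repeat a pose let the fingers close. It gives the time, the measured TCP pose, the force, the opening and the grip force at its end, in the units of the state.
- sense(): the state, without advancing time (a new reading comes with each control period).
- optics.capture(name): name is "scene" or "top" or "wrist"; returns the picture (400x640x3 uint8, red, green, blue); there is no depth.
- optics.get_calibration(name): a dict with "camera_matrix" (3x3 intrinsics, pixels), "camera_from_world" (4x4, takes a point from world to camera coordinates). Camera axes: x right, y down, z forward; pixel columns grow to the right and rows downward; lengths in m; the calibration is good to about 2 mm. The wrist camera is an equidistant fisheye: a pixel r from the principal point sees the ray r / f radians off the axis. A picture is of the moment at which its call begins: read the wrist's pose just before it. get_calibration takes no time and is no camera call; for the wrist camera it gives the pose at the moment of the call.
- r.finish_job(): hands the job in; it is judged then, once.
The state is a dict: "time_s": time; "joints": joint angles; "joint_velocities": joint speeds; "effort": joint torques, N m; "tcp_pos": TCP position; "ee_rot": TCP orientation; "wrist_force": force on the tool from outside, world axes, zero at the start; "moment": the same for the moment, N m; "gripper_width": opening from 0.0 (shut) to 1.0 (fully open); "gripper_force": force on a finger pad.
Only numpy, scipy, OpenCV 4.12 (cv2) and the standard library are available. Lean on these libraries where they do the work, as an engineer would, in place of code of your own. Each camera call takes 0.05 s, during which the arm holds its last target. There are 200 camera calls.

### The job

Make the big aluminium pot ready: first turn the peak-pointer knob on its blue lid back (anticlockwise) to its zero stop, then take the vent cap from the lazy susan and press it straight down onto the lid's steel stud until it clicks, and keep pressing after the click so that it squeezes the rubber ring under it. Finish while still holding the cap pressed down firmly on the ring; do not let go. Leave the other things on the susan and the ledge where they are.

Things in the scene. Friction and masses are not known exactly. Their poses are not given: they have to be found in the camera images.
- pot: Aluminium pot, 228 mm across, fixed and heavy, with a clamped flat blue lid 238 mm across whose top is 142 mm above the ledge; loop handles on its +x and -x sides reach 155 mm from the middle. Origin: centre of its underside. On the lid stand the knob (58 mm to -y of the middle) and the stud (58 mm to +y).
- knob_grip (a point): Middle of the black bar knob of the peak pointer, on its upright turning axis, 21 mm above the lid; turns with it. Bar 44 mm long (x axis; the +x end carries a short steel pointer), 12 mm thick (y axis), from 16 mm below to 13 mm above this point, on a round gauge face 72 mm across and 3 mm thick.
- pointer_knob (a joint): Turn of the knob in rad: 0 at the zero stop, growing clockwise seen from above (up to 2.4); starts between 0.6 and 1.3. Turn it anticlockwise seen from above by this angle to bring it home. It turns stiffly (0.03 N m) and stays where it is left.
- stud_foot (a point): Point on the upright steel stud's axis at the lid top, z up. Stud 16 mm across, 34 mm high, its top 8 mm tapering to 10 mm across. Four sprung round catches stand out to 23.6 mm across, centred 18.5 mm above this point. A rubber ring 38 mm across lies round the foot, its top 10 mm above this point.
- ring (a joint): How far the rubber ring is squeezed down, in m: 0 free, 0.005 at its hard stop. It is a spring: about 2 N at first touch, 5 N at 0.0015, 12 N at 0.005.
- cap_center (a point): Centre of the loose grey plastic vent cap, half-way up its 58 mm, z up along its axis. Lower 34 mm: round skirt 42 mm across, open below. On top a round grip 22 mm across, 24 mm high; fingers round the grip can bear on the skirt's 10 mm wide shoulder, 5 mm above this point. 28 to 56 g. It stands mouth down on the lazy susan.
- cap_mouth (a point): Middle of the cap's mouth, at its underside: inner lip 20 mm across, 4 mm high; bore above it 27 mm wide, up to 31 mm deep. On the stud, the lip meets the catches with this point 23 mm above stud_foot; about 6 to 12 N pushes it over (click, force drops); it meets the ring at 10 mm; ring fully squeezed at 5 mm.
- susan: White plastic lazy susan, 320 mm across, top 30 mm above the ledge; it does not turn or move here. Origin: centre of its underside. On it: the cap and, over 110 mm from the cap's axis, a glass jar (68 mm across, 78 mm high) and a steel salt tin (64 mm across, 70 mm high), in any of three places; a spoon at one side.
- jar: Glass jar with a steel cap, on the susan, bystander. Origin: centre of its underside.
- salt_tin: Steel salt tin, on the susan, bystander. Origin: centre of its underside.
- spoon: Wooden spoon, 170 mm long, lying on the susan, bystander.
- mug: White mug, 76 mm across, 85 mm high, bystander on the ledge beyond the pot. Origin: centre of its underside.
- mortar: Dark wooden bowl, 100 mm across, 60 mm high, bystander on the ledge. Origin: centre of its underside.
- tea_tin: Aluminium tea tin, 66 mm across, 100 mm high, bystander on the ledge. Origin: centre of its underside.
- matchbox: Cardboard matchbox, 52 x 36 x 16 mm, bystander on the ledge beyond the susan. Origin: centre of its underside.
Things that resemble listed ones, but are neither listed nor needed, are in the scene too. Of the things that look like the part that bears cap_center, the smallest one is meant.

How it is judged:
By the outcome, as a careful person would: the job done as asked, in the order asked, and still so for the second after the job is handed in, while the arm keeps its last pose, push and grip.
It also fails if it takes over 56 s, if anything falls off the work surface, if the arm or the gripper's body presses on something with over 40 N, if the wrist force passes 120 N, or if a joint passes its speed limit or range.

## Working session

There is one attempt and no reset: what is moved stays moved. The work goes in short steps, Python scripts to look and compute and a shell command to move; the robot and the scene stay as the last step left them, time stands still between calls to the robot, and variables do not carry over. Pictures are saved under pics/ and viewed, at most 10 in all, crops included, and the job is handed in when it is done.

```bash
mkdir -p pics; python3 - <<'E'
from station import sense, optics, r
import cv2,numpy as np
s=sense(); print(s['time_s'],s['tcp_pos'],np.round(s['ee_rot'],3).tolist(),s['gripper_width'])
for n in ("scene","top","wrist"):
    c=optics.get_calibration(n); im=optics.capture(n); cv2.imwrite(f'pics/{n}0.png',im[:,:,::-1])
    print(n,np.round(c['camera_matrix'],1).tolist(),np.round(c['camera_from_world'],3).tolist())
E
```

```text
0.0 [0.15310707 0.6053232  0.22144638] [[0.969, -0.245, -0.0], [-0.245, -0.969, -0.002], [0.0, 0.002, -1.0]] 0.9983480056756667
scene [[499.4, 0.0, 322.0], [0.0, 499.4, 199.7], [0.0, 0.0, 1.0]] [[-0.075, 0.997, -0.01, -0.004], [0.673, 0.043, -0.738, -0.258], [-0.736, -0.062, -0.675, 1.751], [0.0, 0.0, 0.0, 1.0]]
top [[405.2, 0.0, 314.0], [0.0, 405.2, 200.3], [0.0, 0.0, 1.0]] [[-0.021, -1.0, -0.018, 0.051], [-0.988, 0.024, -0.155, 0.55], [0.155, 0.015, -0.988, 1.344], [0.0, 0.0, 0.0, 1.0]]
wrist [[309.7, 0.0, 321.1], [0.0, 309.7, 199.4], [0.0, 0.0, 1.0]] [[-0.246, -0.969, 0.002, 0.624], [-0.935, 0.238, 0.264, -0.032], [-0.256, 0.063, -0.965, 0.391], [0.0, 0.0, 0.0, 1.0]]
```

View pics/top0.png

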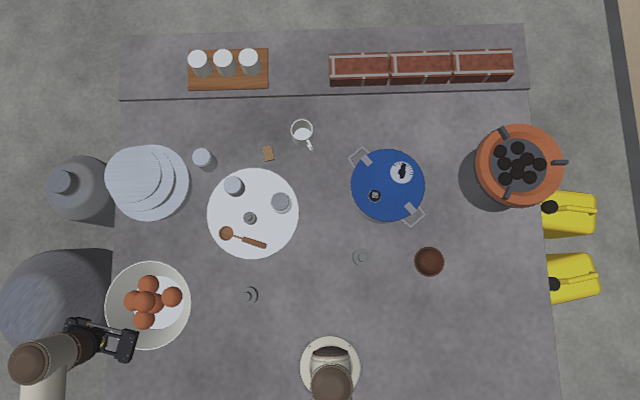

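View pics/scene0.png

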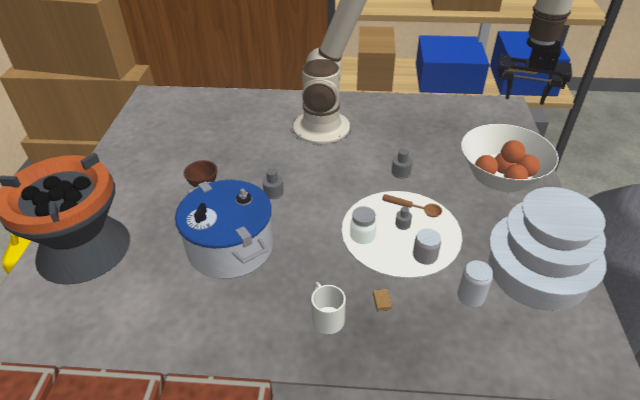

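The top view shows the susan at about (252,212) with the small cap at (250,217), jar and tin behind it. The pot is at (388,185), with the knob at (403,171) and stud at (375,195). The larger look-alike caps on the ledge, at (250,295) and (361,257), are decoys.

```bash
cat > h.py <<'E'
import numpy as np, cv2
from station import sense, optics
def plane(c,px,z):
    "ray through pixel onto world plane z; c = calibration, fisheye handled by key"
    K=c['camera_matrix'];T=np.array(c['camera_from_world'])
    d=np.array([(px[0]-K[0][2])/K[0][0],(px[1]-K[1][2])/K[1][1]])
    if c.get('fish'):
        t=np.hypot(*d); v=np.array([*(d/max(t,1e-9)*np.sin(t)),np.cos(t)])
    else: v=np.array([*d,1.])
    R=T[:3,:3];o=-R.T@T[:3,3];v=R.T@v
    return o+v*(z-o[2])/v[2]
def cal(n):
    c=dict(optics.get_calibration(n)); c['fish']=n=='wrist'; return c
def project(c,p):
    K=c['camera_matrix'];q=(np.array(c['camera_from_world'])@[*p,1])[:3]
    if c['fish']:
        t=np.arctan2(np.hypot(q[0],q[1]),q[2]); u=q[:2]/np.hypot(q[0],q[1])*t
    else: u=q[:2]/q[2]
    return u*K[0][0]+[K[0][2],K[1][2]]
def tool(dxyz):
    "world shift in tool units of the pendant"
    return np.round(np.array(sense()['ee_rot']).T@np.array(dxyz)/0.1,3)
E
python3 - <<'E'
from h import *
c=cal('top'); im=cv2.imread('pics/top0.png')
hsv=cv2.cvtColor(im,cv2.COLOR_BGR2HSV)
m=cv2.inRange(hsv,(100,120,60),(125,255,255)); 
n=max(cv2.findContours(m,0,1)[0],key=cv2.contourArea); e=cv2.fitEllipse(cv2.convexHull(n)); print('lid',e,plane(c,e[0],.142), 'diam', plane(c,(e[0][0]-e[1][0]/2,e[0][1]),.142)-plane(c,(e[0][0]+e[1][0]/2,e[0][1]),.142))
m=cv2.inRange(hsv,(0,0,190),(180,40,255)); 
for n in cv2.findContours(m,0,2)[0]:
    if cv2.contourArea(n)>150:
        e=cv2.fitEllipse(cv2.convexHull(n)); print('white',np.round(e[0],1),np.round(e[1],1),plane(c,e[0],.03),plane(c,e[0],.145))
for nm,p,z in (('cap',(250,217),.088),('knob',(403,171),.16),('stud',(375,195.5),.17),('jar',(233,185),.108),('tin',(281,202),.1)): print(nm,plane(c,p,z))
a=cv2.resize(im[140:270,200:440],None,fx=3.3,fy=3.3,interpolation=cv2.INTER_CUBIC); cv2.imwrite('pics/crop1.png',a)
E
```

```text
lid ((387.31207275390625, 184.68960571289062), (71.92079162597656, 73.69561767578125), 117.91842651367188) [ 0.57999898 -0.19710763  0.142     ] diam [0.00561187 0.22830219 0.        ]
white [167.  314.9] [17.9 41.8] [0.17831644 0.53691781 0.03      ] [0.19135482 0.49384752 0.145     ]
white [164.  285.5] [17.1 33.4] [0.27441077 0.55018371 0.03      ] [0.27945994 0.5060105  0.145     ]
white [252.2 213.1] [89.5 91.7] [0.51329944 0.25313709 0.03      ] [0.49848757 0.23366013 0.145     ]
white [222.2  57.5] [17. 18.] [1.09186553 0.36531189 0.03      ] [1.02895209 0.3365088  0.145     ]
white [196.6  58.3] [16.8 18. ] [1.09173318 0.45982944 0.03      ] [1.02883074 0.42316822 0.145     ]
white [247.6  56.9] [16.7 18. ] [1.09154491 0.2716065  0.03      ] [1.02865812 0.250594   0.145     ]
cap [0.49302081 0.25056218 0.088     ]
knob [ 0.61926243 -0.24552639  0.16      ]
stud [ 0.54140113 -0.15259256  0.17      ]
jar [0.59795585 0.3035759  0.108     ]
tin [0.53879593 0.14654563 0.1       ]
```

View pics/crop1.png

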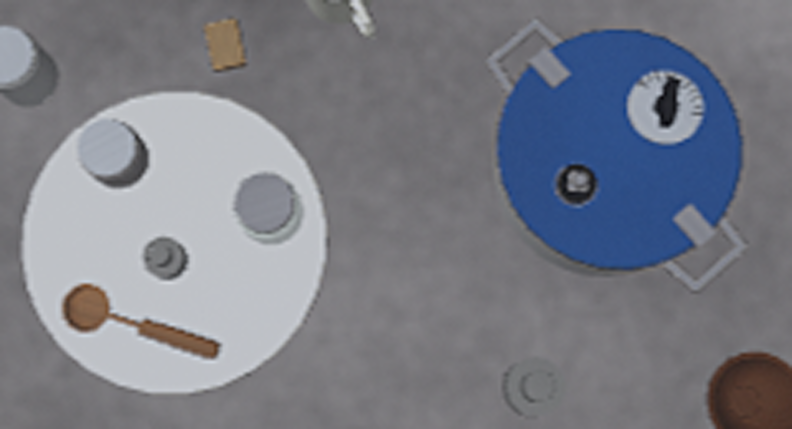

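The crop shows the gauge face at about (665,107), pointer bar leaning up and slightly right (world yaw about -17°), and the stud at (577,184). The cap is at (163,256). I'll go over the knob with the current tool yaw, then make a half turn so joint 6 has room.

```bash
P="python3 -m pendant"
for i in 1 2 3 4 5 6 7; do :; done
python3 -m pendant '[[[0.45,0.5,-0.1,0],[0.94,1,-0.3,0],[0.94,1,-0.3,0]]]' 0
python3 -m pendant '[[[0.94,1,0,0],[0.94,1,0,0],[0.94,1,0,0]]]' >/dev/null
python3 -m pendant '[[[0.94,1,0,0],[0.94,1,0,0],[0.94,1,0,0]]]'>/dev/null
python3 -m pendant '[[[0.94,1,0,0],[0.94,1,0,0],[0.94,1,0,0]]]'
python3 -m pendant '[[[0.94,1,0,0],[0.94,1,0,0],[0.94,1,0,0]]]'>/dev/null
python3 -m pendant '[[[0.94,1,0,0],[0.94,1,0,0],[0.94,1,0,0]]]'>/dev/null
python3 -m pendant '[[[0.94,1,0,0],[0.94,1,0,0],[0.94,1,0,0],[0.94,1,0,0]]]'
python3 -m pendant '[[[0,0,0,0.15],[0,0,0,0.3],[0,0,0,0.45],[0,0,0,0.6],[0,0,0,0.75],[0,0,0,0.8],[0,0,0,0.8],[0,0,0,0.8]]]'>/dev/null
python3 -m pendant '[[[0,0,0,0.15],[0,0,0,0.3],[0,0,0,0.45],[0,0,0,0.6],[0,0,0,0.75],[0,0,0,0.8],[0,0,0,0.8],[0,0,0,0.8]]]' >/dev/null
python3 -m pendant '[[[0,0,0,0.2],[0,0,0,0.2],[0,0,0,0.2],[0,0,0,0.2],[0,0,0,0.2]]]'
python3 - <<'E'
from h import *
s=sense(); print(s['joints'],s['ee_rot'])
c=cal('wrist'); im=optics.capture('wrist'); cv2.imwrite('pics/w1.png',im[:,:,::-1]); np.save('w1.npy',c['camera_from_world'])
R=np.array(s['ee_rot']); T=np.array(c['camera_from_world'])
print('cam in tool',R.T@(-T[:3,:3].T@T[:3,3]-s['tcp_pos']))
E
```

```text
time_s: 0.45
tcp_pos: [0.2205, 0.4838, 0.2525]
ee_rot: [[0.97, -0.245, -0.0], [-0.245, -0.97, -0.001], [0.0, 0.001, -1.0]]
wrist_force: [-0.3, -0.1, 0.8]
gripper_width: 1.004
gripper_force: 0.0
time_s: 1.35
tcp_pos: [0.4201, 0.1235, 0.2526]
ee_rot: [[0.969, -0.246, 0.0], [-0.246, -0.969, 0.0], [0.0, -0.0, -1.0]]
wrist_force: [-0.2, 0.5, 0.6]
gripper_width: 1.003
gripper_force: 0.0
time_s: 2.35
tcp_pos: [0.6203, -0.2379, 0.25]
ee_rot: [[0.968, -0.25, -0.003], [-0.25, -0.968, -0.0], [-0.002, 0.001, -1.0]]
wrist_force: [-0.4, 0.4, -0.4]
gripper_width: 1.001
gripper_force: 0.0
time_s: 4.45
tcp_pos: [0.6192, -0.2335, 0.2525]
ee_rot: [[-0.995, -0.096, -0.0], [-0.096, 0.995, 0.0], [0.0, 0.0, -1.0]]
wrist_force: [-0.2, 0.1, 0.5]
gripper_width: 1.002
gripper_force: 0.0
[-6.69273294e+00  2.47386948e+01  8.96376744e+00 -1.12160784e-02
 -7.42467924e+01 -7.77719748e+01] [[-9.95342042e-01 -9.64058836e-02 -3.54534678e-04]
 [-9.64059687e-02  9.95342070e-01  2.31300224e-04]
 [ 3.30584578e-04  2.64402096e-04 -9.99999910e-01]]
cam in tool [ 7.11282549e-02 -7.40593003e-05 -1.62489507e-01]
```

View pics/w1.png

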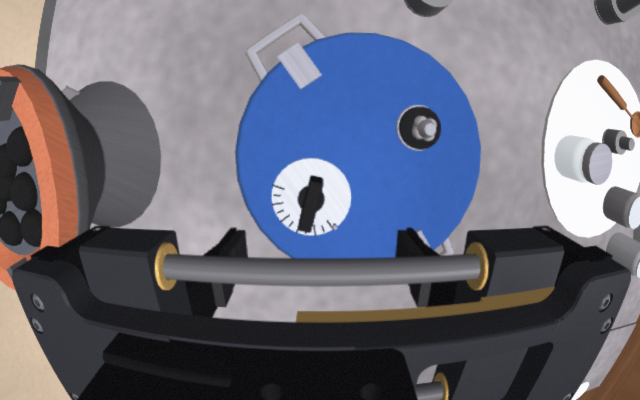

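The wrist view shows the gauge face at about (311,197), with bar pointing to (303,232) and ticks ending near (337,228). The stud ring is at (419,128). Next I'll take precise values.

```bash
cat > pot.py <<'E'
from h import *
def measure(im,c):
    hsv=cv2.cvtColor(im,cv2.COLOR_BGR2HSV)
    out={}
    m=cv2.inRange(hsv,(100,120,60),(125,255,255)); n=max(cv2.findContours(m,0,1)[0],key=cv2.contourArea)
    lid=np.zeros(m.shape,np.uint8); cv2.drawContours(lid,[cv2.convexHull(n)],-1,255,-1)
    und=lambda n,z: np.array([plane(c,p,z)[:2]*1000 for p in n[:,0].astype(float)],np.float32)
    w=cv2.inRange(hsv,(0,0,170),(180,60,255))&lid; n=max(cv2.findContours(w,0,1)[0],key=cv2.contourArea)
    g=cv2.convexHull(n); out['gauge']=cv2.minEnclosingCircle(und(g,.145)); out['gauge_fit']=cv2.fitEllipse(und(g,.145))
    face=np.zeros(m.shape,np.uint8); cv2.drawContours(face,[g],-1,255,-1)
    b=cv2.inRange(hsv,(0,0,0),(180,255,60))&face; b=cv2.morphologyEx(b,cv2.MORPH_OPEN,np.ones((3,3)))
    n=max(cv2.findContours(b,0,1)[0],key=cv2.contourArea); out['bar']=cv2.minAreaRect(und(n,.176)); 
    f=cv2.fitLine(und(n,.176),cv2.DIST_L2,0,.01,.01).ravel(); out['bar_yaw']=np.degrees(np.arctan2(f[1],f[0])),f[2:]
    k=cv2.bitwise_not(m)&lid&~cv2.dilate(face,np.ones((9,9)))
    for n in cv2.findContours(k,0,1)[0]:
        if 400<cv2.contourArea(n):
            out.setdefault('other',[]).append((cv2.boundingRect(n),cv2.fitEllipse(und(cv2.convexHull(n),.152))))
    return out
E
python3 - <<'E'
from pot import *
c=cal('wrist'); c['camera_from_world']=np.load('w1.npy')
for k,v in measure(cv2.imread('pics/w1.png'),c).items(): print(k,v)
E
```

```text
gauge ((621.0501708984375, -242.27435302734375), 36.6395149230957)
gauge_fit ((620.6439208984375, -242.81678771972656), (71.48065185546875, 71.97401428222656), 123.19439697265625)
bar ((617.8699340820312, -242.38526916503906), (44.60847854614258, 18.47149085998535), 4.298542499542236)
bar_yaw (np.float32(-8.2991495), array([ 617.4818 , -243.04715], dtype=float32))
other [((395, 228, 37, 30), ((654.5624389648438, -149.05599975585938), (29.879722595214844, 52.92434310913086), 3.8446199893951416)), ((396, 105, 45, 46), ((546.8597412109375, -155.8305206298828), (40.28853988647461, 41.00929260253906), 174.84942626953125)), ((280, 47, 42, 43), ((508.4613342285156, -261.8996276855469), (31.69625473022461, 48.040348052978516), 38.08804702758789))]
```

```bash

python3 -m pendant '[[[0,-0.05,0.3,0.06],[0,-0.09,0.6,0.127],[0,-0.09,0.85,0.127],[0,-0.09,0.85,0.127],[0,-0.09,0.85,0.127]]]' 0.2
python3 -m pendant '[[[0,0,0.1,0],[0,0,0.185,0],[0,0,0.185,0],[0,0,0.185,0]]]' 0.2
python3 -c "
from h import *
s=sense(); print(tool(np.array([.6205,-.2427,.149])-s['tcp_pos']),s['wrist_force'],s['joints'])"
```

```text
time_s: 5.0
tcp_pos: [0.6206, -0.2432, 0.168]
ee_rot: [[-0.987, 0.158, -0.0], [0.158, 0.987, -0.001], [0.0, -0.001, -1.0]]
wrist_force: [-0.7, 0.3, 0.7]
gripper_width: 0.802
gripper_force: 0.0
time_s: 5.4
tcp_pos: [0.6203, -0.2431, 0.1491]
ee_rot: [[-0.987, 0.159, -0.0], [0.159, 0.987, -0.0], [0.0, -0.0, -1.0]]
wrist_force: [0.7, 0.0, 0.1]
gripper_width: 0.796
gripper_force: 0.0
[-0.001  0.004  0.001] [0.71500446 0.00513581 0.07819294] [-7.51545480e+00  2.90964095e+01  1.00167446e+00  9.31760850e-03
 -6.19060408e+01 -9.16514719e+01]
```

```bash

python3 -m pendant '[[[0,0,0,0],[0,0,0,0],[0,0,0,0],[0,0,0,0],[0,0,0,0],[0,0,0,0],[0,0,0,0],[0,0,0,0]]]' 1
python3 -m pendant '[[[0,0,0,-0.05],[0,0,0,-0.1],[0,0,0,-0.15],[0,0,0,-0.15]]]'
python3 -c "
from h import *
s=sense(); print(s['moment'],s['wrist_force'])"
```

```text
time_s: 6.2
tcp_pos: [0.6204, -0.2428, 0.1491]
ee_rot: [[-0.987, 0.16, 0.0], [0.16, 0.987, 0.0], [-0.0, 0.0, -1.0]]
wrist_force: [0.2, 0.9, 0.9]
gripper_width: 0.241
gripper_force: 30.0
time_s: 6.6
tcp_pos: [0.6204, -0.2428, 0.1491]
ee_rot: [[-0.99, -0.139, 0.0], [-0.139, 0.99, 0.0], [-0.0, 0.0, -1.0]]
wrist_force: [0.8, 1.7, 0.2]
gripper_width: 0.24
gripper_force: 30.0
[ 0.50503476 -0.13777372  0.0099763 ] [0.78172966 1.73406471 0.20241978]
```

```bash
python3 - <<'E'
from h import *
im=optics.capture('wrist')[:,:,::-1]; c=cal('wrist'); print(project(c,(.6205,-.2427,.176)))
cv2.imwrite('pics/w2.png',cv2.resize(im[130:330,180:480],None,fx=2.6,fy=2.6,interpolation=cv2.INTER_CUBIC))
E
```

```text
[321.63636262 267.15269377]
```

View pics/w2.png

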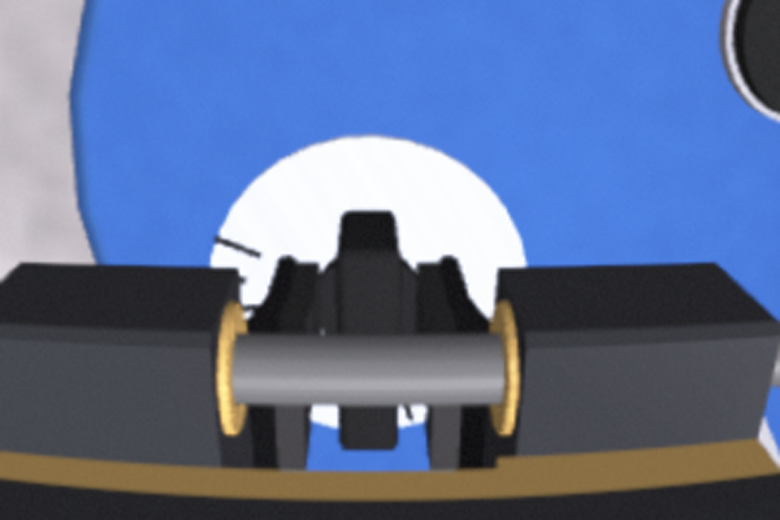

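The crop shows the bar square in the jaws, which are gripping its round hub, so it has turned with the tool. I'll keep turning and watch the moment for the stop.

```bash
M='from h import *
s=sense(); R=np.array(s["ee_rot"]); print("MZ",np.round(s["moment"],3), "yaw",np.degrees(np.arctan2(-R[1,0],-R[0,0])))'
python3 -m pendant '[[[0,0,0,-0.05],[0,0,0,-0.1],[0,0,0,-0.15],[0,0,0,-0.2],[0,0,0,-0.2]]]' >/dev/null; python3 -c "$M"
python3 -m pendant '[[[0,0,0,-0.02],[0,0,0,-0.04],[0,0,0,-0.04]]]' >/dev/null; python3 -c "$M"
python3 -m pendant '[[[0,0,0,-0.02],[0,0,0,-0.03],[0,0,0,-0.03]]]' >/dev/null; python3 -c "$M"
python3 -m pendant '[[[0,0,0,-0.01],[0,0,0,-0.02],[0,0,0,-0.02]]]' >/dev/null; python3 -c "$M"
```

```text
MZ [ 0.771 -0.099  0.008] yaw 30.82914397957849
MZ [ 0.833 -0.089  0.035] yaw 35.34484635410641
MZ [ 1.12  -0.003  0.   ] yaw 38.856056934874736
MZ [ 1.396 -0.046 -0.131] yaw 41.23513527168922
```

```bash
M='from h import *
s=sense(); R=np.array(s["ee_rot"]); print("MZ",np.round(s["moment"],3),np.round(s["wrist_force"],1), "yaw",np.degrees(np.arctan2(-R[1,0],-R[0,0])))'
python3 -c "$M"
python3 -m pendant '[[[0,0,0,-0.01],[0,0,0,-0.015],[0,0,0,-0.015]]]' >/dev/null; python3 -c "$M"
python3 -m pendant '[[[0,0,0,-0.01],[0,0,0,-0.015],[0,0,0,-0.015]]]' >/dev/null; python3 -c "$M"
```

```text
MZ [ 1.396 -0.046 -0.131] [0.2 4.4 1.1] yaw 41.23513527168922
MZ [ 1.636 -0.069 -0.247] [-0.8  4.9  1.8] yaw 42.959293402329294
MZ [ 1.689 -0.012 -0.475] [-0.6  5.6  1.4] yaw 44.64115080205175
```

The moment climbs steadily, so the knob is at its stop. I'll release, rise and check.

```bash

python3 -m pendant '[[[0,0,0,0],[0,0,0,0],[0,0,0,0],[0,0,0,0]]]' 0
python3 -m pendant '[[[0,0,-0.2,0],[0,0,-0.5,0],[0,0,-1,0],[0,0,-1,0],[0,0,-1,0]]]'
python3 - <<'E'
from pot import *
c=cal('wrist'); im=optics.capture('wrist')[:,:,::-1].copy(); cv2.imwrite('pics/w3.png',im)
for k,v in measure(im,c).items(): print(k,v)
E
```

```text
time_s: 9.05
tcp_pos: [0.6204, -0.2437, 0.1491]
ee_rot: [[-0.711, -0.703, 0.0], [-0.703, 0.711, -0.001], [0.0, -0.001, -1.0]]
wrist_force: [-0.3, 0.1, 0.5]
gripper_width: 0.519
gripper_force: 0.0
time_s: 9.55
tcp_pos: [0.621, -0.2435, 0.2512]
ee_rot: [[-0.711, -0.703, 0.004], [-0.703, 0.711, -0.001], [-0.003, -0.004, -1.0]]
wrist_force: [-0.0, -0.5, -1.2]
gripper_width: 0.954
gripper_force: 0.0
gauge ((621.6976928710938, -242.297607421875), 37.09869384765625)
gauge_fit ((620.8380737304688, -242.6929473876953), (71.57152557373047, 72.59803771972656), 130.62509155273438)
bar ((619.2184448242188, -244.73898315429688), (45.07770538330078, 18.30305290222168), 45.252281188964844)
bar_yaw (np.float32(40.229103), array([ 618.60394, -245.26643], dtype=float32))
other [((392, 229, 45, 29), ((566.0674438476562, -134.40765380859375), (39.11163330078125, 119.71893310546875), 53.00768280029297)), ((423, 187, 41, 42), ((547.256103515625, -156.42642211914062), (40.361114501953125, 43.86579132080078), 11.189580917358398)), ((386, 73, 30, 39), ((507.13470458984375, -263.08221435546875), (34.52497100830078, 35.89970016479492), 164.47640991210938))]
```

View pics/w3.png

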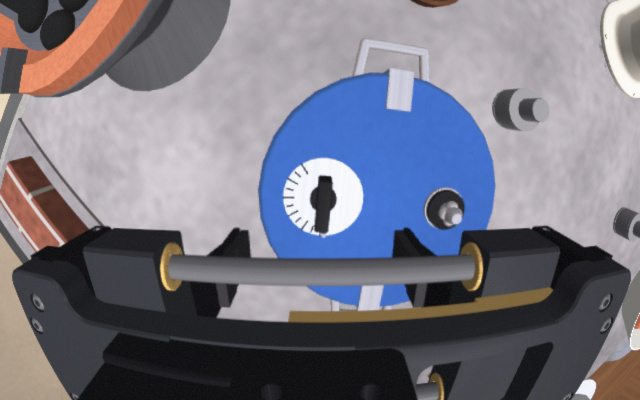

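The pointer at (322,235) now sits on the last tick, in line with the handles, so the knob is home. Now over to the cap.

```bash

python3 -m pendant '[[[-0.25,0.45,0,0],[-0.512,0.882,0,0],[-0.512,0.882,0,0]]]' 0 >/dev/null
python3 -m pendant '[[[-0.25,0.45,0,0],[-0.512,0.882,0,0],[-0.512,0.882,0,0]]]' >/dev/null
python3 -m pendant '[[[-0.25,0.45,0,0],[-0.512,0.882,0,0],[-0.512,0.882,0,0]]]' >/dev/null
python3 -m pendant '[[[-0.25,0.45,0,0],[-0.512,0.882,0,0],[-0.512,0.882,0,0]]]' >/dev/null
python3 -m pendant '[[[-0.25,0.45,0.2,0],[-0.512,0.882,0.5,0],[-0.512,0.882,0.5,0],[-0.512,0.882,0.5,0]]]'
python3 - <<'E'
from h import *
c=cal('wrist'); im=optics.capture('wrist')[:,:,::-1].copy(); cv2.imwrite('pics/w4.png',im); np.save('w4.npy',c['camera_from_world'])
print(project(c,(.493,.2506,.088)),project(c,(.493,.2506,.03)), sense()['joints'])
E
```

```text
time_s: 11.2
tcp_pos: [0.4917, 0.2503, 0.1968]
ee_rot: [[-0.71, -0.704, -0.003], [-0.704, 0.71, -0.004], [0.005, -0.0, -1.0]]
wrist_force: [0.4, 0.6, 0.5]
gripper_width: 0.999
gripper_force: 0.0
[320.87865277 198.62968533] [320.89869469 185.02916944] [ 4.37322400e+01  1.61599446e+01 -1.19519420e+01  3.75901363e-02
 -6.20462956e+01 -8.90426102e+01]
```

View pics/w4.png

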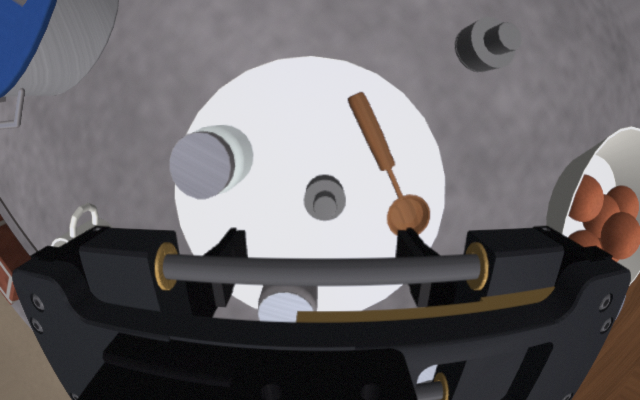

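The wrist view shows the cap's skirt at about (324,198) and the grip top at about (324,207). The jar at (203,165), the tin at (288,305) and the spoon at (390,170) are all clear of the fingers.

```bash
python3 - <<'E'
from h import *
c=cal('wrist'); c['camera_from_world']=np.load('w4.npy'); im=cv2.imread('pics/w4.png')
g=cv2.cvtColor(im,cv2.COLOR_BGR2GRAY); x0,y0=285,165; s=g[y0:240,x0:365]
_,m=cv2.threshold(s,160,255,cv2.THRESH_BINARY_INV); n=max(cv2.findContours(m,0,1)[0],key=cv2.contourArea)
(u,v),rr=cv2.minEnclosingCircle(n); print('hull',u+x0,v+y0,rr,cv2.boundingRect(n))
for z in (.045,.064): print(z,plane(c,(u+x0,v+y0),z))
big=cv2.resize(s,None,fx=4,fy=4,interpolation=cv2.INTER_CUBIC)
for (lo,hi) in ((38,62),(70,100)):
    h=cv2.HoughCircles(big,cv2.HOUGH_GRADIENT,1,200,param1=80,param2=12,minRadius=lo,maxRadius=hi)
    if h is not None:
        for a,b,q in h[0][:2]:
            p=(a/4+x0,b/4+y0); print(p,q/4,[np.round(plane(c,p,z),4) for z in (.03,.064,.088)])
E
```

```text
hull 324.30555725097656 196.9166660308838 22.80580711364746 (19, 10, 42, 45)
0.045 [0.49722958 0.25982361 0.045     ]
0.064 [0.49389189 0.2562237  0.064     ]
(np.float32(327.875), np.float32(205.125)) 15.075 [array([0.5037, 0.2721, 0.03  ]), array([0.4974, 0.2647, 0.064 ]), array([0.4929, 0.2594, 0.088 ])]
(np.float32(325.125), np.float32(199.875)) 20.625 [array([0.5016, 0.2657, 0.03  ]), array([0.4955, 0.2589, 0.064 ]), array([0.4911, 0.2542, 0.088 ])]
```

```bash

python3 -m pendant '[[[-0.03,0.01,0.3,0],[-0.065,0.02,0.6,0],[-0.065,0.02,0.75,0],[-0.065,0.02,0.75,0],[-0.065,0.02,0.75,0]]]' 0.3
python3 - <<'E'
from h import *
c=cal('wrist'); im=optics.capture('wrist')[:,:,::-1].copy(); np.save('w5.npy',c['camera_from_world'])
p=sense()['tcp_pos']; cv2.imwrite('pics/w5full.png',im)
print([project(c,(p[0],p[1],z)) for z in (.03,.064,.088)])
cv2.imwrite('pics/w5.png',cv2.resize(im[170:320,220:420],None,fx=4,fy=4,interpolation=cv2.INTER_CUBIC))
E
```

```text
time_s: 11.75
tcp_pos: [0.4967, 0.2556, 0.1251]
ee_rot: [[-0.712, -0.702, 0.001], [-0.702, 0.712, 0.0], [-0.001, -0.001, -1.0]]
wrist_force: [-0.4, 0.0, -0.1]
gripper_width: 0.715
gripper_force: 0.0
[array([322.12036997, 201.19262464]), array([322.24214746, 213.27144342]), array([322.34963896, 224.01927972])]
```

View pics/w5.png

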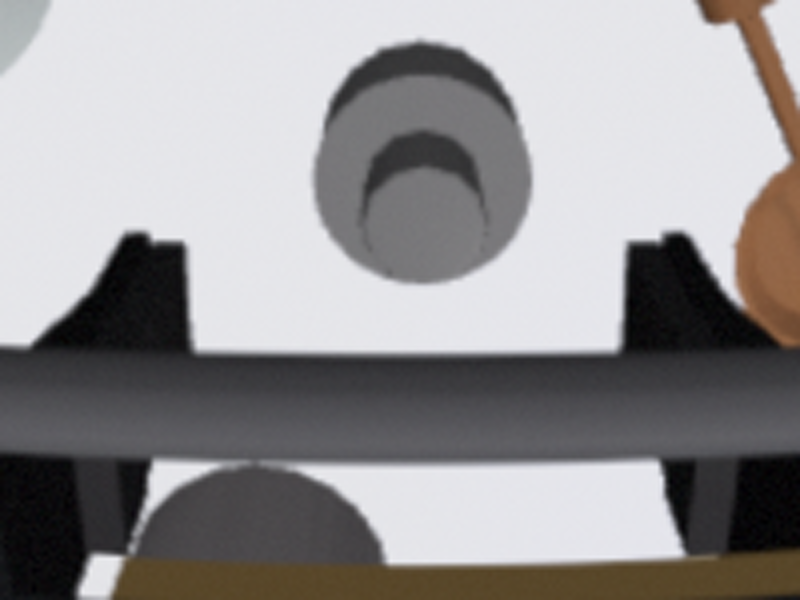

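The crop shows the shoulder ring centred at (423,178) and the grip top at (425,224). That puts the cap about 2.7 mm toward tool +y and 1.2 mm toward tool -x of the TCP line.

```bash

python3 -m pendant '[[[-0.012,0.027,0.2,0],[-0.012,0.027,0.45,0],[-0.012,0.027,0.52,0],[-0.012,0.027,0.52,0],[-0.012,0.027,0.52,0]]]' 0.4
```

```text
time_s: 12.3
tcp_pos: [0.4955, 0.2598, 0.0736]
ee_rot: [[-0.711, -0.703, 0.002], [-0.703, 0.711, 0.001], [-0.003, -0.001, -1.0]]
wrist_force: [0.4, -0.0, 0.6]
gripper_width: 0.604
gripper_force: 0.0
```

```bash

python3 -m pendant '[[[0.01,-0.012,0.04,0],[0.01,-0.012,0.08,0],[0.01,-0.012,0.08,0],[0.01,-0.012,0.08,0]]]'
python3 -m pendant '[[[0,0,0,0],[0,0,0,0],[0,0,0,0],[0,0,0,0],[0,0,0,0],[0,0,0,0],[0,0,0,0]]]' 1
```

```text
time_s: 12.7
tcp_pos: [0.4946, 0.2577, 0.0641]
ee_rot: [[-0.711, -0.703, 0.0], [-0.703, 0.711, -0.0], [-0.0, -0.0, -1.0]]
wrist_force: [0.9, 0.4, -0.8]
gripper_width: 0.605
gripper_force: 0.0
time_s: 13.4
tcp_pos: [0.4949, 0.258, 0.0645]
ee_rot: [[-0.711, -0.703, 0.001], [-0.703, 0.711, 0.001], [-0.001, -0.0, -1.0]]
wrist_force: [-0.4, 0.4, 4.0]
gripper_width: 0.244
gripper_force: 30.6
```

```bash

python3 -m pendant '[[[0,0,-0.3,0],[0,0,-0.7,0],[0,0,-1,0],[0,0,-1,0]]]' 
python3 -m pendant '[[[0.1,-0.2,-0.4,0],[0.485,-0.825,-1,0],[0.485,-0.825,-1,0],[0.485,-0.825,-1,0]]]' >/dev/null
python3 -m pendant '[[[0.25,-0.45,0,0],[0.485,-0.825,0,0],[0.485,-0.825,0,0]]]' >/dev/null
python3 -m pendant '[[[0.25,-0.45,0,0],[0.485,-0.825,0,0],[0.485,-0.825,0,0]]]' >/dev/null
python3 -m pendant '[[[0.25,-0.45,0,0],[0.485,-0.825,0,0],[0.485,-0.825,0,0],[0.485,-0.825,0,0],[0.485,-0.825,0,0]]]'
python3 - <<'E'
from h import *
from pot import measure
c=cal('wrist'); im=optics.capture('wrist')[:,:,::-1].copy(); np.save('w6.npy',c['camera_from_world']); cv2.imwrite('pics/w6full.png',im)
s=sense();print(s['joints'])
for z in (.152,.176): print(project(c,(.546,-.1555,z)))
cv2.imwrite('pics/w6.png',cv2.resize(im[60:260,200:460],None,fx=3,fy=3,interpolation=cv2.INTER_CUBIC))
try:
  print(measure(im,c))
except Exception as e: print(e)
E
```

```text
time_s: 13.8
tcp_pos: [0.4966, 0.2592, 0.1684]
ee_rot: [[-0.711, -0.704, 0.007], [-0.704, 0.711, 0.005], [-0.009, -0.001, -1.0]]
wrist_force: [0.9, 0.3, 0.1]
gripper_width: 0.243
gripper_force: 30.2
time_s: 15.3
tcp_pos: [0.5883, -0.112, 0.2631]
ee_rot: [[-0.71, -0.704, -0.002], [-0.704, 0.71, 0.001], [0.001, 0.002, -1.0]]
wrist_force: [-0.2, -0.4, -0.3]
gripper_width: 0.241
gripper_force: 30.5
[ 4.69507099e+00  1.80998594e+01  5.05830334e-01 -2.95116967e-02
 -7.24618664e+01 -4.99105074e+01]
[320.17282389 129.40783417]
[320.14097977 130.55980441]
{'gauge': ((620.70068359375, -242.66485595703125), 36.32646179199219), 'gauge_fit': ((620.519287109375, -242.72361755371094), (71.71331787109375, 72.48228454589844), 29.178503036499023), 'bar': ((615.03076171875, -236.2549285888672), (41.388145446777344, 25.107257843017578), 39.571197509765625), 'bar_yaw': (np.float32(38.042427), array([ 616.3825 , -238.27852], dtype=float32)), 'other': [((218, 214, 54, 30), ((676.438720703125, -134.67343139648438), (47.6910514831543, 73.12989807128906), 88.43246459960938)), ((283, 198, 65, 47), ((641.5203857421875, -55.5265007019043), (83.98466491699219, 152.52659606933594), 138.11483764648438)), ((298, 109, 47, 45), ((546.5534057617188, -153.6949462890625), (40.58653259277344, 40.85990524291992), 16.773799896240234)), ((254, 7, 29, 31), ((507.1951599121094, -258.5089111328125), (28.282636642456055, 38.133182525634766), 121.78713989257812))]}
```

View pics/w6.png

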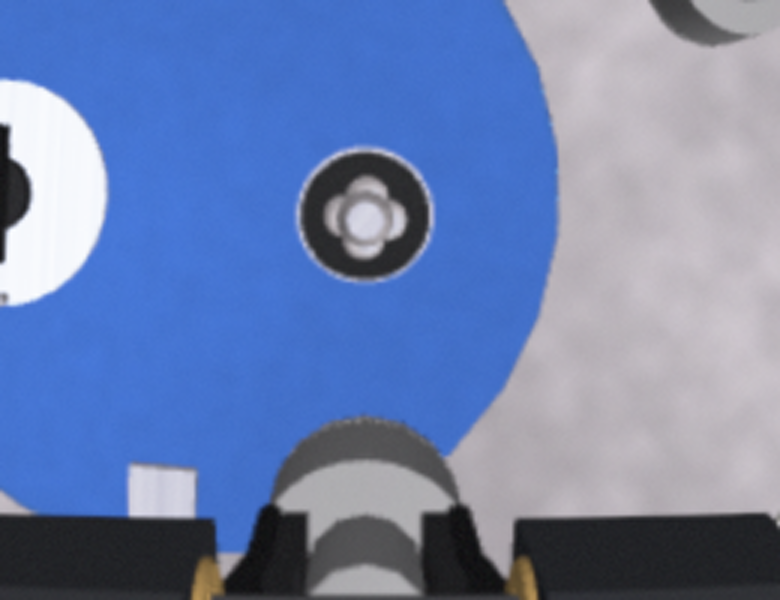

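The crop shows the stud with its four catches centred at about (365,217) in the dark ring, and the held cap upright at the bottom. The stud foot is near (0.5467, -0.1534).

```bash

python3 -m pendant '[[[0.3,0,0,0],[0.595,0,0,0],[0.595,0,0,0],[0.595,0,0,0]]]'
python3 -m pendant '[[[0,0,0.2,0],[0,0,0.4,0],[0,0,0.45,0],[0,0,0.45,0],[0,0,0.45,0]]]'
python3 -c "
from h import *
s=sense(); R=np.array(s['ee_rot'])
print(tool(np.array([.5467,-.1534,.199])+R[:,0]*.0008-s['tcp_pos']))"
```

```text
time_s: 15.75
tcp_pos: [0.5463, -0.1543, 0.2646]
ee_rot: [[-0.71, -0.704, 0.001], [-0.704, 0.71, 0.0], [-0.001, -0.001, -1.0]]
wrist_force: [-0.1, 0.3, 0.1]
gripper_width: 0.249
gripper_force: 30.5
time_s: 16.25
tcp_pos: [0.5473, -0.1548, 0.2199]
ee_rot: [[-0.71, -0.704, 0.002], [-0.704, 0.71, -0.001], [-0.001, -0.001, -1.0]]
wrist_force: [-0.4, -0.6, -1.4]
gripper_width: 0.244
gripper_force: 30.5
[0.003 0.014 0.209]
```

```bash

python3 -m pendant '[[[0,0.01,0.06,0],[0,0.01,0.1,0],[0,0.01,0.14,0],[0,0.01,0.14,0],[0,0.01,0.14,0]]]'|grep -E 'tcp|force'
python3 -m pendant '[[[0,0,0.03,0],[0,0,0.06,0],[0,0,0.06,0]]]'|grep -E 'tcp|force'
```

```text
tcp_pos: [0.5456, -0.1546, 0.205]
wrist_force: [0.3, 0.7, -0.7]
gripper_force: 30.5
tcp_pos: [0.5454, -0.1544, 0.1987]
wrist_force: [-0.5, 0.5, 1.0]
gripper_force: 30.5
```

```bash

for k in 1; do python3 -m pendant '[[[0,0,0.02,0],[0,0,0.02,0]]]'|grep -E 'tcp|t_force'
python3 -m pendant '[[[0,0,0.02,0],[0,0,0.02,0]]]'|grep -E 'tcp|t_force'
python3 -m pendant '[[[0,0,0.02,0],[0,0,0.02,0]]]'|grep -E 'tcp|t_force'
python3 -m pendant '[[[0,0,0.02,0],[0,0,0.02,0]]]'|grep -E 'tcp|t_force'; done
```

```text
tcp_pos: [0.5457, -0.1545, 0.198]
wrist_force: [-2.4, 0.3, 4.1]
tcp_pos: [0.546, -0.1546, 0.197]
wrist_force: [-2.3, 2.2, 8.0]
tcp_pos: [0.5458, -0.1544, 0.1945]
wrist_force: [-2.1, 1.9, 4.1]
tcp_pos: [0.5454, -0.1543, 0.19]
wrist_force: [0.7, 0.2, -5.7]
```

The force rose to 8 N and then dropped: that was the click. I'll keep pressing onto the ring.

```bash

python3 -m pendant '[[[0,0,0.02,0],[0,0,0.03,0],[0,0,0.03,0]]]'|grep -E 'tcp|t_force'
python3 -m pendant '[[[0,0,0.02,0],[0,0,0.02,0]]]'|grep -E 'tcp|t_force'
python3 -m pendant '[[[0,0,0.02,0],[0,0,0.02,0]]]'|grep -E 'tcp|t_force'
python3 -m pendant '[[[0,0,0.01,0],[0,0,0.01,0]]]'|grep -E 'tcp|t_force'
```

```text
tcp_pos: [0.5454, -0.1544, 0.1875]
wrist_force: [-0.6, -0.3, -1.2]
tcp_pos: [0.5458, -0.1546, 0.1865]
wrist_force: [-1.8, 0.8, 1.9]
tcp_pos: [0.546, -0.1547, 0.1849]
wrist_force: [-0.6, 1.7, 4.1]
tcp_pos: [0.546, -0.1546, 0.1842]
wrist_force: [-1.0, 0.9, 5.8]
```

```bash

python3 -m pendant '[[[0,0,0.02,0],[0,0,0.02,0]]]'|grep -E 'tcp|t_force'
python3 -m pendant '[[[0,0,0.015,0],[0,0,0.015,0],[0,0,0.015,0]]]'|grep -E 'tcp|t_force'
python3 -m pendant '[[[0,0,0,0],[0,0,0,0],[0,0,0,0],[0,0,0,0],[0,0,0,0]]]'|grep -E 'time|tcp|force'
```

```text
tcp_pos: [0.5461, -0.1546, 0.1827]
wrist_force: [-3.2, 1.3, 8.5]
tcp_pos: [0.5461, -0.1547, 0.1819]
wrist_force: [-2.3, 2.4, 10.2]
time_s: 19.75
tcp_pos: [0.5461, -0.1546, 0.1819]
wrist_force: [-3.2, 1.5, 9.8]
gripper_force: 32.5
```

The ring force is a steady 10 N, which means about 4 mm of squeeze. I'll take one last look before handing in.

```bash
python3 -c "
from h import *
im=optics.capture('scene')[:,:,::-1]; cv2.imwrite('pics/s9.png',cv2.resize(im[120:350,150:550],None,fx=2,fy=2,interpolation=cv2.INTER_CUBIC))"
```

```text
(no output)
```

View pics/s9.png

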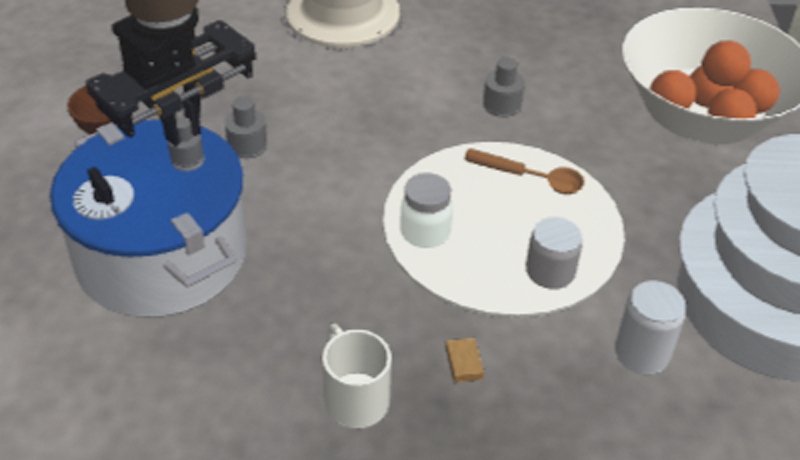

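The cap sits upright on the stud at about (186,150), held by the gripper. The knob at (100,190) points along the handle axis, and the other things have not moved.

```bash
python3 -c "
from station import r
print(r.finish_job())"
```

```text
the job is handed in; nothing more can be done
None
```

The job is handed in: the knob is back at its zero stop, and the cap is clicked onto the stud and still held down at about 10 N, squeezing the rubber ring by roughly 4 mm, with nothing else visibly moved.

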